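# Close the cover of the loaded vial cooler

### The arm

A 6-joint arm with a two-finger parallel gripper is mounted at the origin on the work surface. World frame = base frame: x ahead of the robot, y to its left, z up, the work surface at z = 0. Lengths are in m, angles in degrees, forces in N, time in s.
With the tool pointing down it reaches from about 0.25 to 0.725 m from the base axis. Payload 9.7 kg.
Tool frame: the origin (TCP) lies midway between the tips of the shut fingers; the grasp point (between the pads) lies 19 mm behind it; x points along the fingers, y is the direction in which the jaws open and shut, and the axes are right-handed (so a half turn about x gives the same grasp; the last joint's range is limited). The gripper opens to 85 mm and grips with 20 to 120 N. Pads are 22 mm wide; open, the fingers measure 114 mm over their backs; the gripper's body (76 mm by 85 mm) begins 54 mm behind the grasp point. The pads swing forward as they close: fully open they stand 13 mm farther back than shut.
Start: joints at [73.281, 4.979, 10.078, 95.1, 0, 90], TCP at [0.158, 0.527, 0.231] pointing down, gripper open.
Joint ranges: [-179.16, 179.16], [-48.56, 103.87], [-65.8, 70.77], [-126.05, 130.52], [-82.76, 87.17], [-180, 180]. Speed limits (degrees/s): [127.2, 127.2, 147.25, 180, 180, 180].

### API

Orientations are given as [roll, pitch, yaw] about the fixed x, y, z axes, in that order (R = Rz(yaw) Ry(pitch) Rx(roll)).
In Python, from workcell import bot, cams gives the robot as it stands.
- The arm moves only by the tool apply_moves, never from a script. Its argument "commands" is a list of rows, each a list of 5 numbers: the shift along the tool's x, y, z in m, then the turn about the tool's x in rad, then the opening, from -1 (shut) to 1 (fully open). In form: [[tx, ty, tz, roll, hand], ...]. A call has 1 to 12 rows; each row is the pose to reach, as a shift and turn from the pose measured when the call began, along the tool's axes at that moment; what a row does not reach only later rows make up. A row lasts 1/10 s, in which the tool goes at most 50 mm and 8.59 degrees, less where a joint would pass 70% of its speed; a pose out of reach is approached as far as the arm can. A call with a gripper value outside its range is refused whole. The fingers move at their own pace and stop on an object; "newtons" is the grip in N (left out, the last holds). Time passes only in rows, so rows that repeat a pose let the fingers close. It gives the time, the measured TCP pose, the force and the opening at its end, in the units of the state.
- bot.get_obs(): the state, without advancing time (a new reading comes with each control period).
- cams.camera(name): name is "side" or "top" or "wrist"; returns a dict with "frame" (420x560x3 uint8, blue, green, red), "depth" (420x560 float32, m along the optical axis (not along the pixel's ray), 0 where there is no reading), "camera_matrix" (3x3 intrinsics, pixels), "D" ([k1, k2, p1, p2, k3] as OpenCV has them; the pictures are not rectified), "R" (3x3) and "t" (3): a world point X has camera coordinates R X + t; the wrist camera has in their place "mount" (4x4, takes a point from camera to tool coordinates, whose origin is the TCP and whose axes are the tool frame's). Camera axes: x right, y down, z forward; pixel columns grow to the right and rows downward; lengths in m; the calibration is good to about 2 mm. A picture is of the moment at which its call begins: read the wrist's pose just before it.
- bot.job_done(): hands the job in, once; it reports no verdict.
Trained networks look in the newest picture that a camera, given by its name, has taken for a name from the list of things; names that differ only in an ending like _2 or _b are one class to them, and where a whole thing is asked for, a point or a joint stands for the part that bears it (a point fixed in the world has none). Each returns a list of dicts, best first, with "confidence" (0 to 1); they miss things now and then, are a little off and sometimes report something else, mostly with a low value. They report only what shows in the picture. A call takes as long as a camera call.
- cams.spot_in(name, camera): "rect" ([left, top, right, bottom] in pixels, round what is visible of it).
The state is a dict: "time": time; "q": joint angles; "qd": joint speeds; "joint_efforts": joint torques, N m; "ee_pos": TCP position; "tcp_rot": TCP orientation; "wrist_force": force on the tool from outside, world axes, zero at the start; "torque": the same for the moment, N m; "opening": finger opening in m.
Only numpy, scipy, OpenCV 4.12 (cv2) and the standard library are available. Lean on these libraries where they do the work, as an engineer would, in place of code of your own. Each camera call takes 0.05 s, during which the arm holds its last target. There are 200 camera calls.

### The job

Two vial coolers stand open on the bench. Push the heavy cover of the one that is loaded with blue-capped vials down until it is fully closed, easing it down gently so that it does not slam. Leave the empty cooler's cover open as it is, and leave the amber solvent bottle standing where it is.

Things in the scene. Friction and masses are not known exactly. Their poses are not given: they have to be found in the camera images.
- cover (a joint): Hinge of the cover to close; rad, 0 = closed and level, starts 0.85 to 1.4 (stop at 1.5). It runs along the box's top edge nearest the robot, 80 to 145 mm above the bench; the cover closes away from the robot. Off-white flat cover 200 mm from hinge to free edge, 170 wide, 20 thick, 0.8 kg. Stiff: stays at any angle, neither falls nor springs back; moved by 1 to 7 N square on near its free edge.
- cover_pad (a point): Centre of the black flush push pad (40 x 90 mm) on that cover's outer face, midway across, 30 mm short of the free edge. x: along the cover from hinge to free edge; y: along the hinge; z: out of the outer face (up when closed, to the robot when open). Hinge axis at x = -170, z = -20 mm. Its grey box (200 x 170 x 80 mm on a dark plinth 0 to 65 mm high, left or right, turned) holds 12 blue-capped vials.
- spare_pad (a point): The same pad point and axes on the identical cover of the other cooler, which is empty (dark empty holes in a grey tray), stands on its own plinth (0 to 65 mm) and is open too, up to 350 mm high: this cover is to stay open as it is.
- solvent: Small amber bottle with an orange cap, 44 mm across, 100 mm high, standing loose between the coolers or just beyond them; origin at the centre of its underside, z up. Bystander, to be left alone.

How it is judged (in metres and radians):
At the end, for the whole second after the job is handed in: The loaded cooler's cover is closed to within 0.05 rad (about 10 mm at its free edge); the empty cooler's cover is still open, its pad within 30 mm of where it was; the solvent bottle stands within 30 mm of where it was (value of joint cover below 0.05 rad and distance of each of spare_pad, solvent from where it was at the start of the episode below 0.03 m); the robot touches nothing.
It fails at once if the cover slams: it swings down faster than 1.2 rad/s in its last 0.35 rad (value of joint cover below 0.35 rad and velocity of joint cover below -1.2 rad/s).
It fails at once if the empty cooler's cover is moved (its pad by more than 30 mm) (distance of spare_pad from where it was at the start of the episode above 0.03 m).
It fails at once if the solvent bottle is knocked over (tilted more than 0.5 rad) or shifted more than 30 mm (angle between solvent's own z axis and vertical above 0.5 rad or distance of solvent from where it was at the start of the episode above 0.03 m).
It also fails if it takes over 35 s, if anything falls off the work surface, if the arm or the gripper's body presses on something with over 40 N, if the wrist force passes 120 N, or if a joint passes its speed limit or range.

## Working session

There is one attempt and no reset: what is moved stays moved. The work goes in short steps, Python scripts to look and compute and a tool call to move; the robot and the scene stay as the last step left them, time stands still between calls to the robot, and variables do not carry over. Pictures are saved under pics/ and viewed, about 8 in all and at most 12, crops included, and the job is handed in when it is done.

Besides the shell and the picture viewer there is one more tool, called after "Emit:" as name(argument=value, ...) on one line, values as JSON. apply_moves: Moves the arm, as the interface text tells. Its arguments: {"type":"object","properties":{"commands":{"type":"array"},"newtons":{"type":"number"}},"required":["commands"]}

```bash
mkdir -p pics
cat > h.py <<'E'
import numpy as np, cv2
from workcell import bot, cams
def pts(c):
    K=np.array(c["camera_matrix"]);D=np.array(c["D"]);d=c["depth"]
    h,w=d.shape
    u,v=np.meshgrid(np.arange(w),np.arange(h))
    p=cv2.undistortPoints(np.stack([u,v],-1).reshape(-1,1,2).astype(float),K,D).reshape(h,w,2)
    P=np.dstack([p*d[...,None],d])
    return (P-np.array(c["t"]))@np.array(c["R"])
E
python3 - <<'E'
from h import *
o=bot.get_obs();print({k:np.round(v,3) for k,v in o.items()})
im=[]
for n in("side","top"):
    c=cams.camera(n);P=pts(c);np.savez(f"{n}0.npz",P=P,d=c["depth"],f=c["frame"]);im.append(c["frame"])
    print(n,"campos",np.round(-np.array(c["R"]).T@np.array(c["t"]),3))
    for k in("cover","cover_pad","spare_pad","solvent"):
        for r in cams.spot_in(k,n)[:3]:
            b=np.array(r["rect"]).round().astype(int);u,v=(b[0]+b[2])//2,(b[1]+b[3])//2
            print(k,b,round(r["confidence"],2),np.round(P[min(v,419),min(u,559)],3))
    cv2.imwrite(f"pics/{n}0.png",c["frame"])
E
```

```text
{'time': np.float64(0.0), 'q': array([73.282,  5.012, 10.035, 95.1  , -0.   , 90.   ]), 'qd': array([ 0.074, -0.   , -0.019,  0.112, -0.079,  0.043]), 'joint_efforts': array([ 1.0000e-03, -5.2039e+01,  4.6480e+01,  1.6000e-02,  0.0000e+00,
        0.0000e+00]), 'ee_pos': array([0.158, 0.527, 0.231]), 'tcp_rot': array([ -89.991,   89.923, -106.709]), 'wrist_force': array([ 0.019, -0.201, -0.024]), 'torque': array([-0.014, -0.027, -0.019]), 'opening': np.float64(0.085)}
side campos [ 0.297 -0.892  0.899]
cover [222 177 271 307] 0.88 [ 0.448 -0.244  0.23 ]
cover_pad [221 173 274 307] 0.71 [ 0.45  -0.244  0.235]
spare_pad [197  91 259 193] 0.72 [0.507 0.127 0.194]
solvent [319 186 335 220] 0.97 [ 0.708 -0.019  0.063]
top campos [ 0.37  -0.017  1.206]
cover [326 234 431 299] 0.57 [ 0.453 -0.208  0.227]
cover_pad [326 230 430 299] 0.98 [ 0.457 -0.208  0.231]
spare_pad [139 200 246 288] 0.77 [0.505 0.15  0.206]
solvent [262 152 280 177] 0.55 [ 0.704 -0.006  0.072]
```

View pics/side0.png

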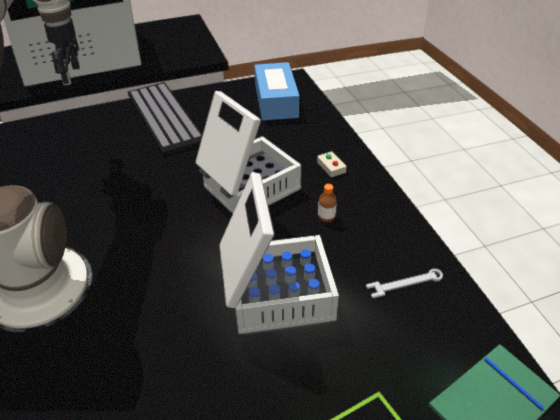

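View pics/top0.png

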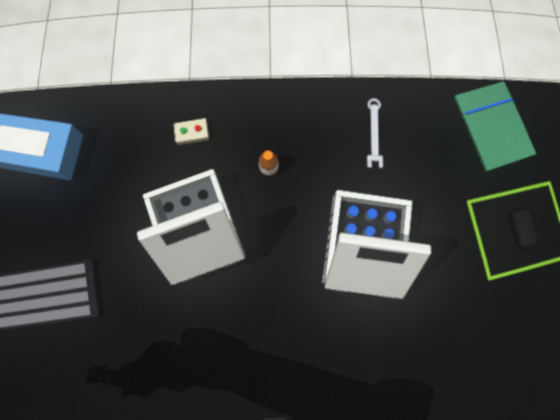

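The loaded cooler is on the right, with its pad at about (382,256) in the top view. The empty one is on the left, pad at about (187,232), and the bottle is at (268,162). Next I fit the cover plane and hinge.

Run:
```python
from h import *
z=np.load("top0.npz");P,f=z["P"],z["f"]
for nm,(a,b,c,d),pd in(("loaded",(324,230,433,300),(382,256)),("spare",(136,200,248,288),(187,232))):
    m=np.zeros(f.shape[:2],bool);m[b:d,a:c]=1
    g=f.min(-1);m&=(g>110)&(z["d"]>0)&(P[...,2]>.1)
    X=P[m]
    rng=np.random.default_rng(0);best=0
    for _ in range(500):
        q=X[rng.choice(len(X),3,False)];n=np.cross(q[1]-q[0],q[2]-q[0]);n/=np.linalg.norm(n)+1e-12
        i=abs((X-q[0])@n)<.004
        if i.sum()>best:best=i.sum();I=i
    Y=X[I];c0=Y.mean(0);n=np.linalg.svd(Y-c0,full_matrices=False)[2][2]
    if n[0]>0:n=-n
    h=np.cross([0,0,1],n);h/=np.linalg.norm(h); x=np.cross(h,n)
    if x[2]<0:x=-x
    y=np.cross(n,x)
    L=(Y-c0)@np.c_[x,y,n]
    print(nm,len(X),best,"n",n.round(3),"x",x.round(3),"y",y.round(3),"angle",np.arctan2(x[2],np.hypot(x[0],x[1])))
    lo,hi=np.percentile(L,[.5,99.5],axis=0);print("extent",lo.round(3),hi.round(3))
    pm=np.zeros_like(m);u,v=pd;pm[v-16:v+16,u-28:u+28]=1;pm&=(f.max(-1)<60)&(abs((P-c0)@n)<.006)
    pc=P[pm].mean(0);print("pad",pm.sum(),pc.round(3),"edge->pad",(hi[0]-(pc-c0)@x).round(3), ((pc-c0)@y-(lo[1]+hi[1])/2).round(3))
    H=pc-.17*x-.02*n;print("hinge",H.round(4),"yaw",np.degrees(np.arctan2(-y[0],y[1])).round(2))
    xc=np.array([x[0],x[1],0]);xc/=np.linalg.norm(xc);print("closed pad",(H+.17*xc+[0,0,.02]).round(3))
b=cams.camera("top")
P=pts(b);r=P[150:180,255:285].reshape(-1,3);r=r[r[:,2]>.03];print("bottle",np.median(r,0).round(3))
```

```text
loaded 4686 3912 n [-0.908  0.15   0.391] x [ 0.386 -0.064  0.92 ] y [ 0.163  0.987 -0.   ] angle 1.1687767280356538
extent [-0.104 -0.084 -0.005] [0.093 0.083 0.003]
pad 362 [ 0.47  -0.208  0.266] edge->pad 0.032 -0.001
hinge [ 0.422  -0.2006  0.1019] yaw -9.41
closed pad [ 0.59  -0.228  0.122]
spare 4518 4035 n [-0.866 -0.297  0.403] x [0.381 0.131 0.915] y [-0.325  0.946 -0.   ] angle 1.1561415944309408
extent [-0.098 -0.083 -0.005] [0.092 0.084 0.003]
pad 418 [0.523 0.156 0.248] edge->pad 0.03 0.0
hinge [0.475  0.14   0.0846] yaw 18.94
closed pad [0.636 0.195 0.105]
bottle [0.708 0.    0.07 ]
```

```bash
cat >> h.py <<'E'
from scipy.spatial.transform import Rotation as Ro
def tool():
    o=bot.get_obs();return o,Ro.from_euler("xyz",o["tcp_rot"],degrees=True).as_matrix(),np.array(o["ee_pos"])
H=np.array([.422,-.2006,.1019]);yc=np.array([.163,.987,0]);xc=np.array([.987,-.163,0]);zc=np.array([0,0,1.])
def tcp(th,lead=.011,gap=0):  # TCP for fingertip edge on pad at cover angle th
    n=-np.sin(th)*xc+np.cos(th)*zc
    return H+.17*(np.cos(th)*xc+np.sin(th)*zc)+(.02+gap)*n-lead*xc
E
python3 - <<'E'
from h import *
o,R,p=tool();print(R.round(3))
T=tcp(1.17,gap=.04);print("target",T.round(3))
for w in [(.27,.3,.29),(.33,0,.29),T]:print(((np.array(w)-p)@R).round(3))
for s in(1,-1):
    a=s*yc; print("roll",np.arctan2(a@R[:,2],a@R[:,1]))
E
```

```text
[[-0.     0.288  0.958]
 [ 0.     0.958 -0.288]
 [-1.    -0.    -0.   ]]
target [ 0.422 -0.201  0.282]
[-0.059 -0.185  0.172]
[-0.059 -0.455  0.316]
[-0.051 -0.621  0.462]
roll -0.12809454937711887
roll 3.0134981042126743
```

Emit:
apply_moves(commands=[[-0.02, -0.03, 0.03, 0, -1], [-0.04, -0.07, 0.07, 0, -1], [-0.06, -0.11, 0.1, 0, -1], [-0.06, -0.15, 0.14, 0, -1], [-0.06, -0.185, 0.17, 0, -1], [-0.06, -0.22, 0.19, -0.05, -1], [-0.06, -0.255, 0.21, -0.1, -1], [-0.06, -0.29, 0.225, -0.128, -1], [-0.06, -0.32, 0.245, -0.128, -1], [-0.06, -0.35, 0.26, -0.128, -1], [-0.06, -0.385, 0.28, -0.128, -1], [-0.06, -0.42, 0.3, -0.128, -1]], newtons=40)

```text
time: 1.75
ee_pos: [0.3246, 0.0367, 0.2916]
tcp_rot: [15.5, 89.9, 6.1]
wrist_force: [1.7, 1.2, 0.4]
opening: -0.0
```

Run:
```python
from h import *
o,R,p=tool();print(o["time"],np.round(o["q"],1),p.round(3),R.round(3)[:,1],np.round(o["opening"],3))
for w in [(.35,-.05,.29),tcp(1.17,gap=.04)]:print(((np.array(w)-p)@R).round(3))
print(np.arctan2(yc@R[:,2],yc@R[:,1]))
```

```text
1.75 [  6.5 -23.   -7.4 105.5  -0.   15.8] [0.325 0.037 0.292] [0.162 0.987 0.   ] -0.0
[ 0.002 -0.081  0.039]
[ 0.01  -0.218  0.135]
0.0005333163418690722
```

Emit:
apply_moves(commands=[[0, -0.04, 0.02, 0, -1], [0, -0.08, 0.035, 0, -1], [0, -0.12, 0.06, 0, -1], [0.005, -0.16, 0.085, 0, -1], [0.01, -0.19, 0.11, 0, -1], [0.01, -0.218, 0.13, 0, -1], [0.01, -0.218, 0.135, 0, -1], [0.01, -0.218, 0.135, 0, -1]])

```text
time: 2.55
ee_pos: [0.4226, -0.2007, 0.2811]
tcp_rot: [96.2, 90.0, 86.8]
wrist_force: [-0.5, 0.5, 0.7]
opening: -0.0003
```

Run:
```python
from h import *
o,R,p=tool();print(o["time"],np.round(o["q"],1),p.round(3),np.round(o["wrist_force"],1))
for th in np.linspace(1.17,0,14):print(th.round(2),((tcp(th)-p)@R).round(3))
c=cams.camera("top");cv2.imwrite("pics/t1.png",c["frame"][100:320,240:500])
```

```text
2.55 [-25.4  -4.8   5.9 100.7   0.  -16. ] [ 0.423 -0.201  0.281] [-0.5  0.5  0.7]
1.17 [0.015 0.    0.036]
1.08 [0.02  0.    0.051]
0.99 [0.026 0.    0.065]
0.9 [0.034 0.    0.078]
0.81 [0.042 0.    0.091]
0.72 [0.052 0.    0.103]
0.63 [0.063 0.    0.114]
0.54 [0.075 0.    0.124]
0.45 [0.087 0.    0.133]
0.36 [0.101 0.    0.141]
0.27 [0.115 0.    0.147]
0.18 [0.129 0.    0.152]
0.09 [0.144 0.    0.156]
0.0 [0.159 0.    0.158]
```

View pics/t1.png

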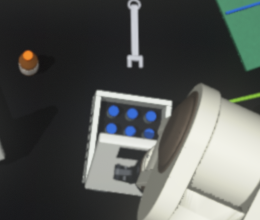

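The crop shows the shut gripper just in front of the pad at about (127,165). The vials and bottle are undisturbed. I start the push.

Emit:
apply_moves(commands=[[0.008, 0, 0.018, 0, -1], [0.015, 0, 0.036, 0, -1], [0.017, 0, 0.043, 0, -1], [0.02, 0, 0.051, 0, -1], [0.023, 0, 0.058, 0, -1], [0.026, 0, 0.065, 0, -1], [0.03, 0, 0.072, 0, -1], [0.034, 0, 0.078, 0, -1], [0.038, 0, 0.085, 0, -1], [0.042, 0, 0.091, 0, -1], [0.047, 0, 0.097, 0, -1], [0.052, 0, 0.103, 0, -1]])

```text
time: 3.8
ee_pos: [0.5246, -0.2169, 0.2294]
tcp_rot: [26.4, 89.9, 17.1]
wrist_force: [-1.2, 2.5, 4.1]
opening: -0.0005
```

Run:
```python
from h import *
o,R,p=tool();print(o["time"],p.round(3),np.round(o["wrist_force"],1))
for th in np.linspace(.72,0,17):print(th.round(3),((tcp(th)-p)@R).round(3))
c=cams.camera("side");cv2.imwrite("pics/s1.png",c["frame"][80:350,160:440])
```

```text
3.8 [ 0.525 -0.217  0.229] [-1.2  2.5  4.1]
0.72 [ 0.    -0.001 -0.   ]
0.675 [ 0.006 -0.001  0.005]
0.63 [ 0.011 -0.001  0.011]
0.585 [ 0.017 -0.001  0.016]
0.54 [ 0.023 -0.001  0.021]
0.495 [ 0.029 -0.001  0.025]
0.45 [ 0.036 -0.001  0.029]
0.405 [ 0.042 -0.001  0.033]
0.36 [ 0.049 -0.001  0.037]
0.315 [ 0.056 -0.001  0.041]
0.27 [ 0.063 -0.001  0.044]
0.225 [ 0.07  -0.001  0.046]
0.18 [ 0.077 -0.001  0.049]
0.135 [ 0.085 -0.001  0.051]
0.09 [ 0.092 -0.001  0.053]
0.045 [ 0.1   -0.001  0.054]
0.0 [ 0.108 -0.001  0.055]
```

View pics/s1.png

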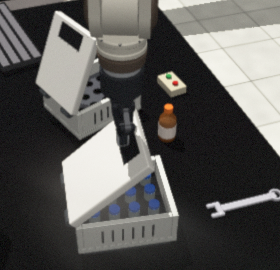

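The cover is following the tool, at roughly 0.7 rad with about 4 N on the wrist. The spare cover and bottle are untouched. I continue slowly.

Emit:
apply_moves(commands=[[0.006, 0, 0.005, 0, -1], [0.011, 0, 0.011, 0, -1], [0.017, 0, 0.016, 0, -1], [0.023, 0, 0.021, 0, -1], [0.029, 0, 0.025, 0, -1], [0.036, 0, 0.029, 0, -1], [0.042, 0, 0.033, 0, -1], [0.049, 0, 0.037, 0, -1], [0.056, 0, 0.041, 0, -1], [0.063, 0, 0.044, 0, -1], [0.07, 0, 0.046, 0, -1], [0.077, 0, 0.049, 0, -1]])

```text
time: 5.05
ee_pos: [0.5735, -0.225, 0.1505]
tcp_rot: [104.7, 90.0, 95.4]
wrist_force: [-1.6, 0.4, 3.0]
opening: -0.0
```

Emit:
apply_moves(commands=[[0.004, 0, 0.001, 0, -1], [0.008, 0, 0.002, 0, -1], [0.012, 0, 0.003, 0, -1], [0.016, 0, 0.004, 0, -1], [0.02, 0, 0.005, 0, -1], [0.024, 0, 0.005, 0, -1], [0.026, 0, 0.006, 0, -1]])

```text
time: 5.75
ee_pos: [0.5793, -0.2259, 0.1241]
tcp_rot: [127.7, 89.9, 118.3]
wrist_force: [-1.1, 0.6, 2.8]
opening: -0.0002
```

Emit:
apply_moves(commands=[[0.001, 0, 0, 0, -1], [0.002, 0, 0, 0, -1], [0.003, 0, 0, 0, -1], [0.003, 0, 0, 0, -1]])

```text
time: 6.15
ee_pos: [0.5795, -0.2259, 0.1227]
tcp_rot: [21.2, 89.9, 11.9]
wrist_force: [-4.0, 0.8, 9.5]
opening: -0.0003
```

Emit:
apply_moves(commands=[[0.002, 0, 0, 0, -1], [0.003, 0, 0, 0, -1], [0.003, 0, 0, 0, -1]])

```text
time: 6.45
ee_pos: [0.5795, -0.226, 0.1226]
tcp_rot: [-1.4, 89.8, -10.7]
wrist_force: [-7.1, 2.2, 18.8]
opening: -0.0001
```

Emit:
apply_moves(commands=[[-0.01, 0, 0, 0, -1], [-0.03, 0, -0.01, 0, -1], [-0.06, 0, -0.03, 0, -1], [-0.1, 0, -0.07, 0, -1], [-0.14, 0, -0.11, 0, -1], [-0.15, 0, -0.15, 0, -1], [-0.15, 0, -0.18, 0, -1], [-0.15, 0, -0.2, 0, -1], [-0.15, 0, -0.2, 0, -1]])

```text
time: 7.35
ee_pos: [0.38, -0.193, 0.2733]
tcp_rot: [-7.3, 89.7, -16.7]
wrist_force: [1.5, -0.2, 0.6]
opening: -0.0
```

Run:
```python
from h import *
o,R,p=tool();print(o["time"],p.round(3),np.round(o["wrist_force"],1),np.abs(o["qd"]).max())
c=cams.camera("top");P=pts(c)
e=(P-H)@np.c_[xc,yc,zc]
for a in(.02,.05,.08,.11,.14,.17,.19):
    m=(abs(e[...,0]-a)<.008)&(abs(e[...,1])<.07)&(abs(e[...,2]-.02)<.06);print(a,m.sum(),np.median(e[m][:,2]).round(4) if m.any() else None)
for k,r in(("spare_pad",None),("solvent",None)):
    for r in cams.spot_in(k,"top")[:2]:print(k,np.round(r["rect"]),r["confidence"])
r=P[150:180,255:285].reshape(-1,3);r=r[r[:,2]>.03];print("bottle",np.median(r,0).round(3))
s=cams.camera("side");cv2.imwrite("pics/end.png",np.hstack([s["frame"][60:350,160:440],c["frame"][60:350,120:500]]))
```

```text
7.35 [ 0.38  -0.193  0.273] [ 1.5 -0.2  0.6] 3.3863447429837783
0.02 399 0.02
0.05 435 0.0201
0.08 475 0.0199
0.11 480 0.0199
0.14 474 0.0198
0.17 465 0.0202
0.19 456 0.0199
spare_pad [137. 203. 246. 285.] 0.6
solvent [258. 151. 278. 179.] 0.94
bottle [0.708 0.001 0.069]
```

View pics/end.png

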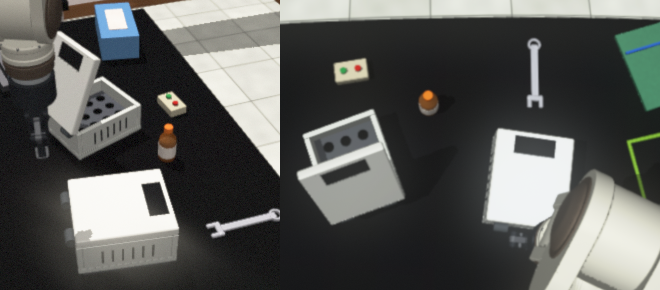

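The cover lies flat, with its face at a constant 20 mm above the hinge. The spare cover and bottle have not moved, and the gripper is clear.

```bash
python3 -c "
from workcell import bot
print(bot.job_done())"
```

```text
the job is handed in; nothing more can be done
None
```

The loaded cooler's cover (the one on the right, with blue-capped vials) is fully closed, and I handed the job in at about 7.4 s of robot time. I pushed it down with the shut fingertips on its pad, slowing to about 0.2–0.4 rad/s at the end. I pressed it home with about 19 N vertical and then backed the arm off.

- **Cover:** the last depth check shows it level within about 0.4 mm from hinge to free edge, so the angle is about 0 rad.
- **Empty cooler and bottle:** the empty cooler's cover is still open, and its outline in the top view is within a few pixels of where it started. The bottle is upright, with its measured position unchanged to about 1 mm.
- **Robot:** the gripper is clear of everything, with only 1–2 N of noise on the wrist.

No checks failed or disagreed. I did not measure the cover's speed directly; the figure above comes from the commanded and measured tool motion. Handing in gives no verdict.

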